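# Count out four grinding balls on the tilting board

### The arm

A 7-joint arm with a two-finger parallel gripper is mounted at the origin on the work surface. World frame = base frame: x ahead of the robot, y to its left, z up, the work surface at z = 0. Lengths are in m, angles in rad, forces in N, time in s.
With the tool pointing down it reaches from about 0.425 to 0.925 m from the base axis. Payload 6.8 kg.
Tool frame: the origin (TCP) lies on the centre line of the jaws, within the pads' length; the fingertips stand bot.tip_reach ahead of it and the grasp point (between the pads) lies 3 mm ahead of it (bot.tip_reach is the distance from the TCP to the fingertips, in m); z points along the fingers, y is the line along which they close (so a half turn about z gives the same grasp; the last joint's range is limited). The gripper opens to 85 mm and grips with 20 to 120 N. Pads are 22 mm wide; open, the fingers measure 114 mm over their backs; the gripper's body (76 mm by 85 mm) begins 54 mm behind the grasp point. The pads swing forward as they close: fully open they stand 13 mm farther back than shut.
Start: joints at [1.111, 0.477, 0.022, 1.555, -0.011, 1.109, -0.083], TCP at [0.233, -0.634, 0.253] pointing down, gripper open.
Joint ranges: [-2.96, 2.96], [-0.34, 2.1], [-1.41, 1.46], [0.24, 2.44], [-1.37, 4.51], [0.17, 1.92], [-2.96, 2.96]. Speed limits (rad/s): [2.39, 2.39, 3.14, 3.14, 3.14, 3.14, 3.14].

### API

Orientations are given as a unit quaternion [w, x, y, z].
In Python, from station import bot gives the robot as it stands.
- The arm moves only by the tool jog_arm, never from a script. Its argument "deltas" is a list of rows, each a list of 7 numbers: the shift along the world's x, y, z in m, then the turn, a rotation vector about the world's x, y, z in rad, then the opening, from 0 (shut) to 1 (fully open). In form: [[x, y, z, rx, ry, rz, grip], ...]. A call has 1 to 10 rows; each row shifts and turns the commanded pose from where the row before left it; what a row does not reach is not made up. A row lasts 1/10 s, in which the tool goes at most 50 mm and 8.59 degrees, less where a joint would pass 70% of its speed; a pose out of reach is approached as far as the arm can. A call with a gripper value outside its range is refused whole. The fingers move at their own pace and stop on an object; "newtons" is the grip in N (left out, the last holds). Time passes only in rows, so rows that do not move let the fingers close. It gives the time, the measured TCP pose, the force, the opening and the grip force at its end, in the units of the state.
- bot.get_obs(): the state, without advancing time (a new reading comes with each control period).
- bot.read_camera(name): name is "scene" or "top" or "wrist"; returns a dict with "img" (384x512x3 uint8, red, green, blue), "K" (3x3 intrinsics, pixels), "eye" and "attitude" of the camera in the world. Camera axes: x right, y down, z forward; pixel columns grow to the right and rows downward; lengths in m; the calibration is good to about 2 mm. A picture is of the moment at which its call begins. There is no depth.
- bot.hand_in(): hands the job in; it is judged then, once.
The state is a dict: "t": time; "q": joint angles; "joint_vel": joint speeds; "joint_torque": joint torques, N m; "eef_pos": TCP position; "tool_rot": TCP orientation; "contact_force": force on the tool from outside, world axes, zero at the start; "torque": the same for the moment, N m; "gripper_width": opening from 0.0 (shut) to 1.0 (fully open); "grasp_force": force on a finger pad.
Only numpy, scipy, OpenCV 4.12 (cv2) and the standard library are available. Lean on these libraries where they do the work, as an engineer would, in place of code of your own. Each camera call takes 0.05 s, during which the arm holds its last target. There are 200 camera calls.

### The job

Count out four grinding balls: lift the retaining bar with the red grip out of its two brackets on the blue counting board and lay it gently in the empty white tray, then raise the board's handle so that the balls run out of the channel and one drops into each of the four pockets (tilt again if a pocket stays empty). Lower the handle gently until the board is back on its rest, with the spare balls run back into the channel, and let go. Spill no ball, do not let the board or the bar drop, and leave the jars, the wash bottle and the dish where they stand.

Things in the scene. Friction and masses are not known exactly. Their poses are not given: they have to be found in the camera images.
- board (a joint): tilt of the counting board about its level pivot, rad. 0: resting on its stop, the deck sloping 0.25 rad (14 deg) down towards the handle and the channel. It grows as the handle is raised: 0.25 = deck level, from about 0.42 the balls leave the channel, 0.60 = upper stop. The handle end is heavier (1 to 3 N at the handle): let go anywhere, the board falls back to 0.
- handle (a point): middle of the board's handle: a level round bar 12 mm thick (15 mm in its black sleeve), 80 mm clear, parallel to the pivot, about 87 mm above the bench at rest; the board's wall is 50 mm from it. Axes, as for pivot, channel and pockets: x from the handle across the board to the pockets, y along the handle, z square to the deck, up. It may turn in the grip as it travels on its arc.
- pivot (a point): middle of the board's pivot axis (along y), 100 mm above the bench. The handle lies 118 mm from it along the board's -x and 16 mm along +z. The board (blue; aluminium walls up to 26 mm high, the far one clear plastic) is 108 mm along x and 116 mm along y, its deck 12 mm above the axis; the stand's aluminium foot is 160 x 168 mm.
- channel (a point): middle of the channel at the handle end of the board, at the height of the balls' centres: a trough 42 mm (x) by 100 mm (y), its floor 2.5 mm below the deck, joined to it by a 7 degree ramp 20 mm long.
- pocket0 (a point): pocket 0 of the row of four along the far wall (22 mm square, 16 mm deep, 25 mm apart along y, numbered from -y to +y): the place of the centre of a ball lying in it. A ball in it stands 4 mm proud of the deck; further balls stop against it.
- pocket1 (a point): pocket 1 of the row of four along the far wall (22 mm square, 16 mm deep, 25 mm apart along y, numbered from -y to +y): the place of the centre of a ball lying in it. A ball in it stands 4 mm proud of the deck; further balls stop against it.
- pocket2 (a point): pocket 2 of the row of four along the far wall (22 mm square, 16 mm deep, 25 mm apart along y, numbered from -y to +y): the place of the centre of a ball lying in it. A ball in it stands 4 mm proud of the deck; further balls stop against it.
- pocket3 (a point): pocket 3 of the row of four along the far wall (22 mm square, 16 mm deep, 25 mm apart along y, numbered from -y to +y): the place of the centre of a ball lying in it. A ball in it stands 4 mm proud of the deck; further balls stop against it.
- ball0_c (a point): centre of one of the eight polished steel balls, 20 mm across, 33 g, that lie in the channel at the start. They begin to roll at a slope of 2 to 3 degrees.
- ball1_c (a point): centre of one of the eight polished steel balls, 20 mm across, 33 g, that lie in the channel at the start. They begin to roll at a slope of 2 to 3 degrees.
- ball2_c (a point): centre of one of the eight polished steel balls, 20 mm across, 33 g, that lie in the channel at the start. They begin to roll at a slope of 2 to 3 degrees.
- ball3_c (a point): centre of one of the eight polished steel balls, 20 mm across, 33 g, that lie in the channel at the start. They begin to roll at a slope of 2 to 3 degrees.
- ball4_c (a point): centre of one of the eight polished steel balls, 20 mm across, 33 g, that lie in the channel at the start. They begin to roll at a slope of 2 to 3 degrees.
- ball5_c (a point): centre of one of the eight polished steel balls, 20 mm across, 33 g, that lie in the channel at the start. They begin to roll at a slope of 2 to 3 degrees.
- ball6_c (a point): centre of one of the eight polished steel balls, 20 mm across, 33 g, that lie in the channel at the start. They begin to roll at a slope of 2 to 3 degrees.
- ball7_c (a point): centre of one of the eight polished steel balls, 20 mm across, 33 g, that lie in the channel at the start. They begin to roll at a slope of 2 to 3 degrees.
- bar: the whole retaining bar, its origin in the middle of the rod (same as bar_rod), about 120 g.
- bar_rod (a point): middle of the rod of the retaining bar: steel, square, 11 mm (x) by 134 mm (y) by 10 mm (z), lying across the board over the ramp in two brackets open at the top (square to the deck, 19 mm wide, 12 mm deep), its underside 7 mm above the deck. It holds the balls in the channel. Its axes are the board's while it lies there.
- bar_grip (a point): middle of the red upright grip plate of the bar, 31 mm from the rod's centre along the bar's z: 10 mm (x) by 30 mm (y); it reaches from the rod to 48 mm above the rod's centre and leans with the board, 0.25 rad towards the handle. Pinched across its 30 mm width there is room for fingers down to the rod.
- tray_in (a point): centre of the inner floor of the empty white tray on the bench, inside 104 mm (x) by 194 mm (y), rim 22 mm above the bench, floor 3 mm above it. The bar lies in it along y.
- jar_a: bystander: closed steel grinding jar, 60 mm across, 68 mm high, blue mark; origin at its foot.
- jar_b: bystander: closed steel grinding jar, 60 mm across, 68 mm high, green mark; origin at its foot.
- wash_bottle: bystander: white bottle, red cap, 60 mm across, 150 mm high; origin at its foot.
- dish: bystander: clear covered petri dish, 92 mm across, 14 mm high; origin at its foot.
Not all that is in view belongs to the job. Of the things like the part that bears tray_in, leave any that is yellow; of the rest the smaller one is meant.

How it is judged:
On the way, in this order (a step that is already met when the one before it is completed fails the run):
1. the retaining bar lies in the white tray, let go (x of bar_rod in the frame of tray_in between -0.045 and 0.045 m and y of bar_rod in the frame of tray_in between -0.045 and 0.045 m and z of bar_rod in the frame of tray_in below 0.018 m and linear speed of bar below 0.05 m/s and contact force between the fingers and bar below 0.1 N), for 0.2 s.
2. the board is tilted past level, away from the handle (value of joint board above 0.3 rad), for 0.1 s.
At the end, for the whole second after the job is handed in: Board back on its rest (joint under 0.03 rad); a ball in each of the four pockets (within 6 mm of its point); every other ball on the channel floor (x within 20 mm of its middle); the bar let go, at rest on the tray floor (rod middle within 45 mm of the centre in x and y, under 18 mm high) (all of step 1 and value of joint board below 0.03 rad and distance between any of ball0_c, ball1_c, ball2_c, ball3_c, ball4_c, ball5_c, ball6_c, ball7_c and pocket0 below 0.006 m and distance between any of ball0_c, ball1_c, ball2_c, ball3_c, ball4_c, ball5_c, ball6_c, ball7_c and pocket1 below 0.006 m and distance between any of ball0_c, ball1_c, ball2_c, ball3_c, ball4_c, ball5_c, ball6_c, ball7_c and pocket2 below 0.006 m and distance between any of ball0_c, ball1_c, ball2_c, ball3_c, ball4_c, ball5_c, ball6_c, ball7_c and pocket3 below 0.006 m and (distance between ball0_c and pocket0 below 0.006 m or distance between ball0_c and pocket1 below 0.006 m or distance between ball0_c and pocket2 below 0.006 m or distance between ball0_c and pocket3 below 0.006 m or (x of ball0_c in the frame of channel between -0.02 and 0.02 m and z of ball0_c in the frame of channel between -0.012 and 0.012 m and y of ball0_c in the frame of channel between -0.05 and 0.05 m)) and (distance between ball1_c and pocket0 below 0.006 m or distance between ball1_c and pocket1 below 0.006 m or distance between ball1_c and pocket2 below 0.006 m or distance between ball1_c and pocket3 below 0.006 m or (x of ball1_c in the frame of channel between -0.02 and 0.02 m and z of ball1_c in the frame of channel between -0.012 and 0.012 m and y of ball1_c in the frame of channel between -0.05 and 0.05 m)) and (distance between ball2_c and pocket0 below 0.006 m or distance between ball2_c and pocket1 below 0.006 m or distance between ball2_c and pocket2 below 0.006 m or distance between ball2_c and pocket3 below 0.006 m or (x of ball2_c in the frame of channel between -0.02 and 0.02 m and z of ball2_c in the frame of channel between -0.012 and 0.012 m and y of ball2_c in the frame of channel between -0.05 and 0.05 m)) and (distance between ball3_c and pocket0 below 0.006 m or distance between ball3_c and pocket1 below 0.006 m or distance between ball3_c and pocket2 below 0.006 m or distance between ball3_c and pocket3 below 0.006 m or (x of ball3_c in the frame of channel between -0.02 and 0.02 m and z of ball3_c in the frame of channel between -0.012 and 0.012 m and y of ball3_c in the frame of channel between -0.05 and 0.05 m)) and (distance between ball4_c and pocket0 below 0.006 m or distance between ball4_c and pocket1 below 0.006 m or distance between ball4_c and pocket2 below 0.006 m or distance between ball4_c and pocket3 below 0.006 m or (x of ball4_c in the frame of channel between -0.02 and 0.02 m and z of ball4_c in the frame of channel between -0.012 and 0.012 m and y of ball4_c in the frame of channel between -0.05 and 0.05 m)) and (distance between ball5_c and pocket0 below 0.006 m or distance between ball5_c and pocket1 below 0.006 m or distance between ball5_c and pocket2 below 0.006 m or distance between ball5_c and pocket3 below 0.006 m or (x of ball5_c in the frame of channel between -0.02 and 0.02 m and z of ball5_c in the frame of channel between -0.012 and 0.012 m and y of ball5_c in the frame of channel between -0.05 and 0.05 m)) and (distance between ball6_c and pocket0 below 0.006 m or distance between ball6_c and pocket1 below 0.006 m or distance between ball6_c and pocket2 below 0.006 m or distance between ball6_c and pocket3 below 0.006 m or (x of ball6_c in the frame of channel between -0.02 and 0.02 m and z of ball6_c in the frame of channel between -0.012 and 0.012 m and y of ball6_c in the frame of channel between -0.05 and 0.05 m)) and (distance between ball7_c and pocket0 below 0.006 m or distance between ball7_c and pocket1 below 0.006 m or distance between ball7_c and pocket2 below 0.006 m or distance between ball7_c and pocket3 below 0.006 m or (x of ball7_c in the frame of channel between -0.02 and 0.02 m and z of ball7_c in the frame of channel between -0.012 and 0.012 m and y of ball7_c in the frame of channel between -0.05 and 0.05 m))); the robot touches nothing.
It fails at once if a ball was spilled off the board (distance between any of ball0_c, ball1_c, ball2_c, ball3_c, ball4_c, ball5_c, ball6_c, ball7_c and channel above 0.13 m).
It fails at once if the board was let fall onto its rest (velocity of joint board below -2 rad/s).
It fails at once if the bar was dropped (linear speed of bar above 0.7 m/s and contact force between the fingers and bar below 0.05 N).
It fails at once if a bystander was moved more than 30 mm (distance of any of jar_a, jar_b, wash_bottle, dish from where it was at the start of the episode above 0.03 m).
It also fails if it takes over 56 s, if anything falls off the work surface, if the arm or the gripper's body presses on something with over 40 N, if the wrist force passes 120 N, or if a joint passes its speed limit or range.

## Working session

There is one attempt and no reset: what is moved stays moved. The work goes in short steps, Python scripts to look and compute and a tool call to move; the robot and the scene stay as the last step left them, time stands still between calls to the robot, and variables do not carry over. Pictures are saved under pics/ and viewed, at most 10 in all, crops included, and the job is handed in when it is done.

Besides the shell and the picture viewer there is one more tool, called after "Call:" in YAML: its name, and indented under it one key for each argument. jog_arm: Moves the arm, as the interface text tells. Its arguments: {"type":"object","properties":{"deltas":{"type":"array"},"newtons":{"type":"number"}},"required":["deltas"]}

```bash
mkdir -p pics; ls; cat > h.py <<'E'
import numpy as np, cv2
from scipy.spatial.transform import Rotation as R
from station import bot
def rot(q): return R.from_quat([q[1],q[2],q[3],q[0]]).as_matrix()
def ray(c,u,v):
    d=rot(c["attitude"])@np.linalg.inv(c["K"])@np.array([u,v,1.]); return np.array(c["eye"]),d/np.linalg.norm(d)
def onz(c,u,v,z):
    e,d=ray(c,u,v); return e+d*(z-e[2])/d[2]
def proj(c,p):
    q=c["K"]@(rot(c["attitude"]).T@(np.array(p)-np.array(c["eye"]))); return q[:2]/q[2]
def tri(c1,p1,c2,p2):
    e1,d1=ray(c1,*p1);e2,d2=ray(c2,*p2)
    s=np.linalg.lstsq(np.c_[d1,-d2],e2-e1,rcond=None)[0]
    a=e1+s[0]*d1;b=e2+s[1]*d2; return (a+b)/2,np.linalg.norm(a-b)
def save(c,n): cv2.imwrite("pics/"+n,c["img"][:,:,::-1])
E
python3 - <<'E'
from h import *
import pickle
cs={n:bot.read_camera(n) for n in("top","scene")}
pickle.dump(cs,open("c0.pkl","wb"))
im=np.hstack([cs["top"]["img"],cs["scene"]["img"]])
for n in cs: print(n,np.round(cs[n]["eye"],3),np.round(rot(cs[n]["attitude"]),2).tolist(),cs[n]["K"][0,0])
for n in cs: cv2.imwrite(f"pics/{n}0.png",cv2.resize(cs[n]["img"][:,:,::-1],(800,600),interpolation=cv2.INTER_CUBIC))
o=bot.get_obs();print(o["t"],o["eef_pos"],o["tool_rot"],o["contact_force"],bot.tip_reach)
E
```

```text
pics
top [ 0.364 -0.151  1.106] [[-0.01, -0.99, 0.17], [-1.0, 0.01, 0.0], [-0.0, -0.17, -0.99]] 362.0277258856557
scene [1.628 0.301 1.297] [[-0.39, 0.65, -0.65], [0.92, 0.29, -0.27], [0.02, -0.7, -0.71]] 494.5763782362337
0.1 [ 0.23244979 -0.63319009  0.25244222] [-7.83866371e-04  9.84564440e-01  1.75020615e-01 -1.81075169e-04] [0.5202959  0.06697324 0.4915977 ] 0.022
```

View pics/top0.png

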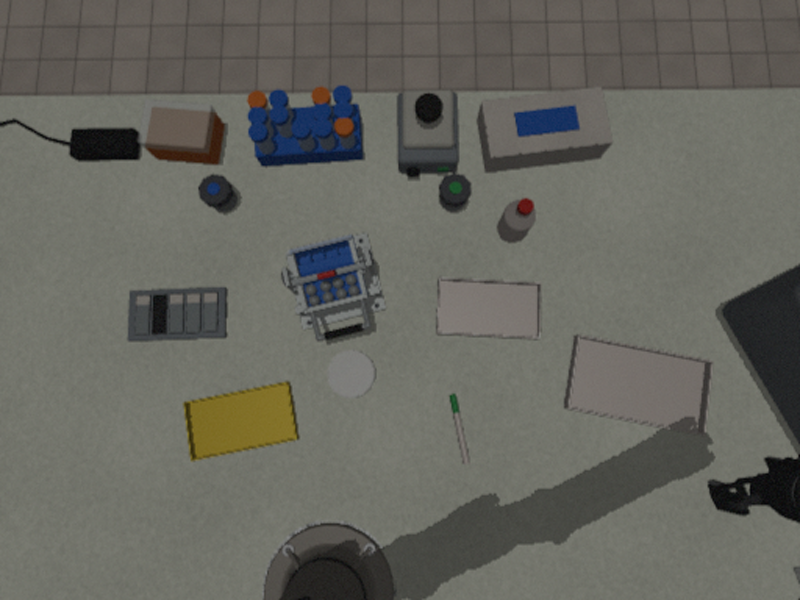

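View pics/scene0.png

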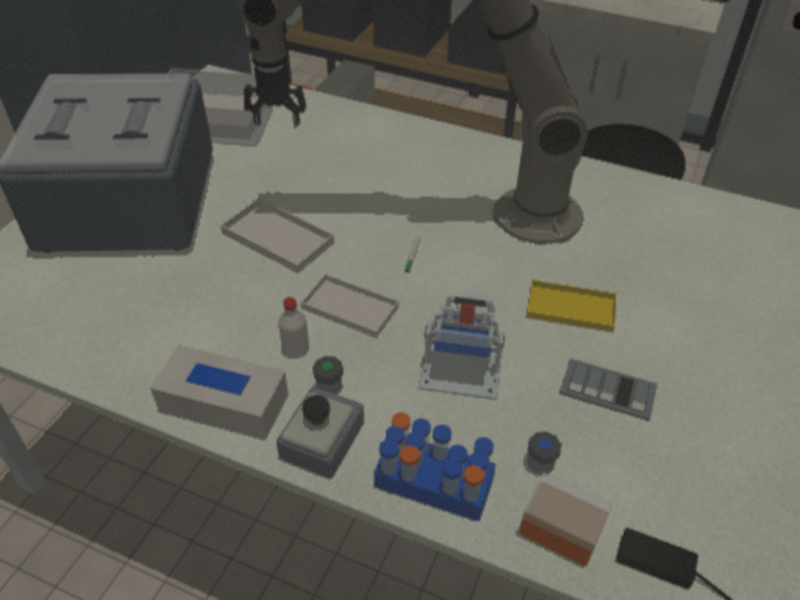

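The top view shows the board at (333,285) with its handle facing the robot and the black sleeve at (344,329). The red grip is at (327,275), the target tray at (488,308) and the dish at (350,373). The scene view shows the same grip at (467,314) and the sleeve at (470,301).

```bash
python3 - <<'E'
from h import *
import pickle
cs=pickle.load(open("c0.pkl","rb"))
t,s=cs["top"],cs["scene"]
def blob(c,f,box):
    x0,y0,x1,y1=[int(v*.64) for v in box]
    m=f(*np.moveaxis(c["img"].astype(int),2,0)).astype(np.uint8); k=np.zeros_like(m);k[y0:y1,x0:x1]=m[y0:y1,x0:x1]
    n,l,st,ce=cv2.connectedComponentsWithStats(k); i=1+np.argmax(st[1:,4]); 
    ys,xs=np.where(l==i); r=cv2.minAreaRect(np.c_[xs,ys].astype(np.float32)); print(st[i],ce[i].round(1),np.round(cv2.boxPoints(r),1).tolist()); return ce[i],cv2.boxPoints(r)
red=lambda r,g,b:(r>90)&(r>g*1.8)
blk=lambda r,g,b:(r<45)&(g<45)&(b<45)
rt,_=blob(t,red,(300,250,360,300)); rs,_=blob(s,red,(440,290,500,335))
print("grip",tri(t,rt,s,rs))
ht,bt=blob(t,blk,(310,310,380,350)); hs,bs=blob(s,blk,(440,285,500,310))
print("handle",tri(t,ht,s,hs)); 
print([onz(t,*p,0.09).round(3).tolist() for p in bt])
print("handle top", onz(t,*ht,.087), "grip z", onz(t,*rt,.17))
wh=lambda r,g,b:(r>110)&(r>g+5)
w,b=blob(t,wh,(420,260,560,350)); print("tray",onz(t,*w,.012),[onz(t,*p,0.022).round(3).tolist() for p in b])
E
python3 - <<'E'
import cv2
for n,(a,b,c,d) in dict(top=(150,190,135,265),scene=(175,265,255,340)).items():
    im=cv2.imread(f"pics/{n}0.png")
i=cv2.imread("pics/top0.png")[220:350,265:400]; j=cv2.imread("pics/scene0.png")[285:405,405:520]
cv2.imwrite("pics/cr.png",cv2.hconcat([cv2.resize(i,(400,400),interpolation=2),cv2.resize(j,(400,400),interpolation=2)]))
E
```

```text
[203 174  11   4  25] [208.  175.4] [[202.60000610351562, 175.60000610351562], [212.8000030517578, 173.10000610351562], [213.3000030517578, 175.1999969482422], [203.1999969482422, 177.6999969482422]]
[296 195   7   3  18] [299.1 195.8] [[296.0, 195.0], [302.0, 195.0], [302.0, 197.0], [296.0, 197.0]]
grip (array([ 0.5539456 , -0.00737424,  0.16634279]), np.float64(0.0009548447865237606))
[208 208  24   9 106] [219.1 212.1] [[207.1999969482422, 212.39999389648438], [230.39999389648438, 207.1999969482422], [231.39999389648438, 211.6999969482422], [208.1999969482422, 216.8000030517578]]Traceback (most recent call last):
  File "<stdin>", line 14, in <module>
  File "<stdin>", line 8, in blob
    return _wrapfunc(a, 'argmax', axis=axis, out=out, **kwds)
    return bound(*args, **kwds)
ValueError: attempt to get argmax of an empty sequence
```

View pics/cr.png

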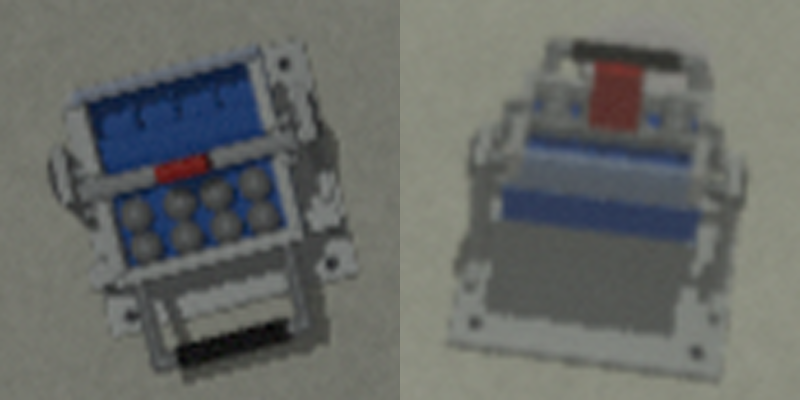

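The crop shows 2×4 balls in the channel, with the bar across them and the red grip at its middle. The yaw is about +0.22 rad. The black sleeve is clear in both views, but it needs a looser mask in the scene view.

```bash
python3 - <<'E'
from h import *
import pickle
cs=pickle.load(open("c0.pkl","rb"))
t,s=cs["top"],cs["scene"]
def blob(c,f,box):
    x0,y0,x1,y1=[int(v*.64) for v in box]
    m=f(*np.moveaxis(c["img"].astype(int),2,0)).astype(np.uint8); k=np.zeros_like(m);k[y0:y1,x0:x1]=m[y0:y1,x0:x1]
    n,l,st,ce=cv2.connectedComponentsWithStats(k); i=1+np.argmax(st[1:,4]) if n>1 else 0
    ys,xs=np.where(l==i); r=cv2.minAreaRect(np.c_[xs,ys].astype(np.float32)); print(st[i],ce[i].round(1),np.round(cv2.boxPoints(r),1).tolist()); return ce[i],cv2.boxPoints(r)
red=lambda r,g,b:(r>60)&(r>g*1.7)
blk=lambda r,g,b:(r<75)&(g<75)&(b<75)
rt,_=blob(t,red,(300,250,360,300)); rs,_=blob(s,red,(440,290,500,335))
print("grip",tri(t,rt,s,rs))
ht,bt=blob(t,lambda r,g,b:(r<45)&(g<45)&(b<45),(310,310,380,350)); hs,bs=blob(s,blk,(440,285,500,304))
print("handle",tri(t,ht,s,hs)); 
print("handle top", onz(t,*ht,.09), "grip", onz(t,*rt,.16))
for c,x,y in((t,480,310),(s,350,305)): print(c["img"][int(y*.64),int(x*.64)])
wh=lambda r,g,b:(r>105)&(r>g+1)
w,b=blob(t,wh,(420,265,560,350)); print("tray",onz(t,*w,.012),[onz(t,*p,0.022).round(3).tolist() for p in b])
d,b=blob(t,lambda r,g,b:(abs(r-g)<8)&(r>120),(320,340,385,405)); print("dish",onz(t,*d,.014))
h=onz(t,*ht,.09)
E
```

```text
[203 173  11   6  45] [208.1 175.4] [[202.5, 174.89999389648438], [212.8000030517578, 172.3000030517578], [213.8000030517578, 176.10000610351562], [203.39999389648438, 178.60000610351562]]
[295 195   8  12  80] [298.6 200.1] [[295.0, 195.0], [302.0, 195.0], [302.0, 206.0], [295.0, 206.0]]
grip (array([ 0.55740052, -0.00584231,  0.15043872]), np.float64(0.002461757099964039))
[208 208  24   9 106] [219.1 212.1] [[207.1999969482422, 212.39999389648438], [230.39999389648438, 207.1999969482422], [231.39999389648438, 211.6999969482422], [208.1999969482422, 216.8000030517578]]
[291 191  20   3  48] [299.1 192.2] [[291.0, 193.0], [291.0, 191.0], [310.0, 191.0], [310.0, 193.0]]
handle (array([ 0.46486312, -0.03126988,  0.09113558]), np.float64(0.00659152917659137))
handle top [ 0.46384528 -0.02802552  0.09      ] grip [ 0.55505696 -0.00614052  0.16      ]
[125 118 115]
[136 129 121]
[ 279  178   66   39 2094] [311.7 197.6] [[278.29998779296875, 212.8000030517578], [280.20001220703125, 178.0], [345.79998779296875, 181.39999389648438], [344.0, 216.1999969482422]]
tray [ 0.51309986 -0.3003133   0.012     ] [[0.467, -0.198, 0.022], [0.573, -0.205, 0.022], [0.56, -0.404, 0.022], [0.455, -0.394, 0.022]]
[208 224  31  31 682] [223.6 238.8] [[204.3000030517578, 246.39999389648438], [216.3000030517578, 219.3000030517578], [242.8000030517578, 231.0], [230.6999969482422, 258.1000061035156]]
dish [ 0.39129417 -0.03329948  0.014     ]
```

Call:
jog_arm:
  deltas:
    - [0.0152, 0.031, -0.0012, 0, 0, -0.012, 0.65]
    - [0.0152, 0.031, -0.0012, 0, 0, -0.012, 0.65]
    - [0.0152, 0.031, -0.0012, 0, 0, -0.012, 0.65]
    - [0.0152, 0.031, -0.0012, 0, 0, -0.012, 0.65]
    - [0.0152, 0.031, -0.0012, 0, 0, -0.012, 0.65]
    - [0.0152, 0.031, -0.0012, 0, 0, -0.012, 0.65]
    - [0.0152, 0.031, -0.0012, 0, 0, -0.012, 0.65]
    - [0.0152, 0.031, -0.0012, 0, 0, -0.012, 0.65]
    - [0.0152, 0.031, -0.0012, 0, 0, -0.012, 0.65]
    - [0.0152, 0.031, -0.0012, 0, 0, -0.012, 0.65]
  newtons: 40

```text
t: 1.1
eef_pos: [0.3848, -0.3222, 0.2411]
tool_rot: [-0.0, 0.993, 0.115, -0.0]
contact_force: [0.6, 0.1, -0.1]
gripper_width: 0.652
grasp_force: 0.0
```

Call:
jog_arm:
  deltas:
    - [0.0152, 0.031, -0.0012, 0.0057, -0.0243, 0, 0.65]
    - [0.0152, 0.031, -0.0012, 0.0057, -0.0243, 0, 0.65]
    - [0.0152, 0.031, -0.0012, 0.0057, -0.0243, 0, 0.65]
    - [0.0152, 0.031, -0.0012, 0.0057, -0.0243, 0, 0.65]
    - [0.0152, 0.031, -0.0012, 0.0057, -0.0243, 0, 0.65]
    - [0.0152, 0.031, -0.0012, 0.0057, -0.0243, 0, 0.65]
    - [0.0152, 0.031, -0.0012, 0.0057, -0.0243, 0, 0.65]
    - [0.0152, 0.031, -0.0012, 0.0057, -0.0243, 0, 0.65]
    - [0.0152, 0.031, -0.0012, 0.0057, -0.0243, 0, 0.65]
    - [0.0152, 0.031, -0.0012, 0.0057, -0.0243, 0, 0.65]

```text
t: 2.1
eef_pos: [0.5368, -0.0124, 0.2291]
tool_rot: [-0.014, 0.986, 0.115, 0.124]
contact_force: [0.4, 0.1, 0.4]
gripper_width: 0.65
grasp_force: 0.0
```

Call:
jog_arm:
  deltas:
    - [0, 0, 0, 0, 0, 0, 0.65]
    - [0, 0, 0, 0, 0, 0, 0.65]

```text
t: 2.3
eef_pos: [0.5362, -0.0131, 0.2289]
tool_rot: [-0.014, 0.986, 0.116, 0.123]
contact_force: [-0.7, -0.4, 0.3]
gripper_width: 0.649
grasp_force: 0.0
```

```bash
python3 - <<'E'
from h import *
c=bot.read_camera("wrist"); save(c,"w1.png")
o=bot.get_obs(); M=rot(o["tool_rot"]);print(o["t"],o["eef_pos"],M.round(3).tolist(),o["gripper_width"])
r,g,b=np.moveaxis(c["img"].astype(int),2,0)
m=((r>60)&(r>1.8*g)).astype(np.uint8);ys,xs=np.where(m);print(len(xs),cv2.boxPoints(cv2.minAreaRect(np.c_[xs,ys].astype(np.float32))))
y=.23;bx=np.array([np.cos(y)*np.cos(.25),np.sin(y)*np.cos(.25),np.sin(.25)]);bz=np.array([-np.cos(y)*np.sin(.25),-np.sin(y)*np.sin(.25),np.cos(.25)])
P=np.array([.579,-.002,.1])
print("grip top ctr expected",proj(c,P-.01*bx+.072*bz),"tcp axis",proj(c,o["eef_pos"]+M[:,2]*.05))
print("handle",proj(c,P-.118*bx+.016*bz))
E
```

```text
2.35 [ 0.53612714 -0.01425164  0.22894077] [[0.943, 0.229, 0.239], [0.223, -0.973, 0.056], [0.246, 0.0, -0.969]] 0.6503470034865221
1282 [[232. 194.]
 [274. 194.]
 [274. 225.]
 [232. 225.]]
grip top ctr expected [250.40885559 219.55248515] tcp axis [253.66938191 230.1619469 ]
handle [250.80823406 300.85580932]
```

View pics/w1.png

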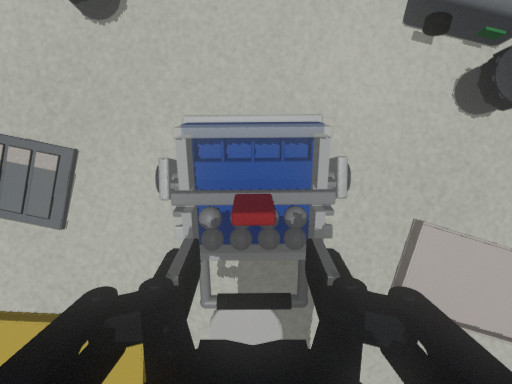

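The wrist view shows the grip's top face centred at about (254,219). That is in line with the tool axis, and the row matches the model. The handle sleeve is at (254,301). I'm descending along the grip.

Call:
jog_arm:
  deltas:
    - [0.002, 0.0005, -0.0078, 0, 0, 0, 0.65]
    - [0.002, 0.0005, -0.0078, 0, 0, 0, 0.65]
    - [0.002, 0.0005, -0.0078, 0, 0, 0, 0.65]
    - [0.002, 0.0005, -0.0078, 0, 0, 0, 0.65]
    - [0.002, 0.0005, -0.0078, 0, 0, 0, 0.65]
    - [0.002, 0.0005, -0.0078, 0, 0, 0, 0.65]
    - [0.002, 0.0005, -0.0078, 0, 0, 0, 0.65]
    - [0.002, 0.0005, -0.0078, 0, 0, 0, 0.65]
    - [0.002, 0.0005, -0.0078, 0, 0, 0, 0.65]
    - [0.002, 0.0005, -0.0073, 0, 0, 0, 0.65]

```text
t: 3.35
eef_pos: [0.5568, -0.0086, 0.1511]
tool_rot: [-0.014, 0.986, 0.115, 0.124]
contact_force: [0.0, 0.3, -0.2]
gripper_width: 0.649
grasp_force: 0.0
```

Call:
jog_arm:
  deltas:
    - [0, 0, 0, 0, 0, 0, 0.4]
    - [0, 0, 0, 0, 0, 0, 0.3]
    - [0, 0, 0, 0, 0, 0, 0.2]
    - [0, 0, 0, 0, 0, 0, 0.2]
    - [0, 0, 0, 0, 0, 0, 0.2]
    - [0, 0, 0, 0, 0, 0, 0.2]
  newtons: 50

```text
t: 3.95
eef_pos: [0.5566, -0.0088, 0.1519]
tool_rot: [-0.014, 0.986, 0.115, 0.124]
contact_force: [-0.3, 0.1, -0.8]
gripper_width: 0.344
grasp_force: 49.3
```

Call:
jog_arm:
  deltas:
    - [-0.0007, -0.0002, 0.003, 0, 0, 0, 0.2]
    - [-0.0012, -0.0003, 0.005, 0, 0, 0, 0.2]
    - [-0.0019, -0.0005, 0.0078, 0, 0, 0, 0.2]
    - [-0.0019, -0.0005, 0.0078, 0, 0, 0, 0.2]
    - [-0.0019, -0.0005, 0.0078, 0, 0, 0, 0.2]
    - [-0.0019, -0.0005, 0.0078, 0, 0, 0, 0.2]
    - [-0.0019, -0.0005, 0.01, 0, 0, 0, 0.2]
    - [-0.0019, -0.0005, 0.01, 0, 0, 0, 0.2]
    - [-0.0019, -0.0005, 0.01, 0, 0, 0, 0.2]
    - [-0.0019, -0.0005, 0.01, 0, 0, 0, 0.2]

```text
t: 4.95
eef_pos: [0.5394, -0.0132, 0.232]
tool_rot: [-0.014, 0.986, 0.115, 0.124]
contact_force: [1.2, 1.7, -0.9]
gripper_width: 0.343
grasp_force: 49.3
```

```bash
python3 - <<'E'
from h import *
c=bot.read_camera("wrist"); save(c,"w2.png")
o=bot.get_obs(); M=rot(o["tool_rot"]);print(o["t"],o["eef_pos"],o["gripper_width"],o["grasp_force"],o["contact_force"])
E
```

```text
5.0 [ 0.54006995 -0.0132757   0.2336245 ] 0.3445541557451675 49.32901203632355 [-0.45443946  0.79918861 -0.14138046]
```

View pics/w2.png

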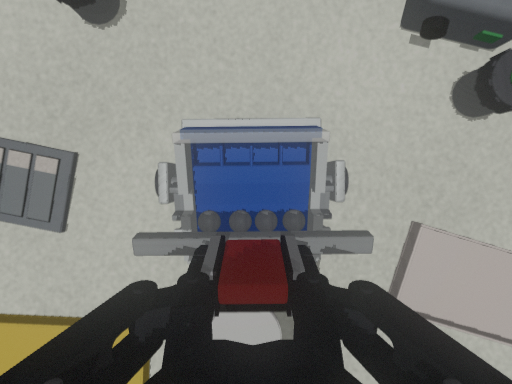

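The bar is held level and square in the grip and is clear of the brackets. I'm carrying it to the tray.

Call:
jog_arm:
  deltas:
    - [-0.0018, -0.0191, 0.002, -0.0114, 0.0487, 0, 0.2]
    - [-0.0018, -0.0191, 0.002, -0.0114, 0.0487, 0, 0.2]
    - [-0.0018, -0.0191, 0, -0.0114, 0.0487, 0, 0.2]
    - [-0.0018, -0.0191, 0, -0.0114, 0.0487, 0, 0.2]
    - [-0.0018, -0.0191, 0, -0.0114, 0.0487, 0, 0.2]
    - [-0.0018, -0.0191, 0, 0, 0, -0.029, 0.2]
    - [-0.0018, -0.0191, 0, 0, 0, -0.029, 0.2]
    - [-0.0018, -0.0191, 0, 0, 0, -0.029, 0.2]
    - [-0.0018, -0.0191, 0, 0, 0, -0.029, 0.2]
    - [-0.0018, -0.0191, 0, 0, 0, -0.029, 0.2]

```text
t: 6.0
eef_pos: [0.521, -0.2059, 0.2351]
tool_rot: [0.0, 0.999, 0.042, -0.0]
contact_force: [0.5, 0.3, -0.4]
gripper_width: 0.341
grasp_force: 49.4
```

Call:
jog_arm:
  deltas:
    - [-0.0018, -0.0191, -0.01, 0, 0, -0.029, 0.2]
    - [-0.0018, -0.0191, -0.01, 0, 0, -0.029, 0.2]
    - [-0.0018, -0.0191, -0.01, 0, 0, -0.029, 0.2]
    - [-0.0018, -0.0191, -0.01, 0, 0, -0.029, 0.2]
    - [-0.0018, -0.0191, -0.01, 0, 0, -0.029, 0.2]
    - [0, 0, -0.02, 0, 0, 0, 0.2]
    - [0, 0, -0.02, 0, 0, 0, 0.2]
    - [0, 0, -0.02, 0, 0, 0, 0.2]
    - [0, 0, 0, 0, 0, 0, 0.2]

```text
t: 6.9
eef_pos: [0.5105, -0.2994, 0.1217]
tool_rot: [-0.001, 1.0, -0.03, -0.003]
contact_force: [-0.8, 0.3, -2.0]
gripper_width: 0.34
grasp_force: 49.5
```

```bash
python3 - <<'E'
from h import *
c=bot.read_camera("wrist"); save(c,"w3.png")
o=bot.get_obs(); M=rot(o["tool_rot"]);print(o["t"],o["eef_pos"],M.round(3).tolist(),o["gripper_width"],o["grasp_force"],o["contact_force"])
E
```

```text
6.95 [ 0.51150985 -0.29978284  0.12339688] [[0.998, -0.059, -0.003], [-0.059, -0.998, 0.002], [-0.004, -0.001, -1.0]] 0.34525945490926024 49.47361171245575 [-0.46147013 -0.01090341 -0.73922007]
```

View pics/w3.png

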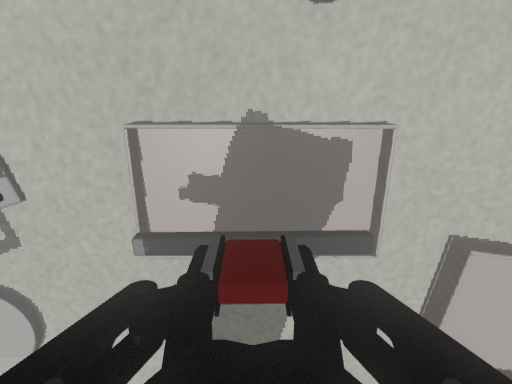

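The tray lies square under the bar, and its position agrees with the top-view measurement. I'm lowering the bar.

Call:
jog_arm:
  deltas:
    - [0, 0, -0.012, 0, 0, 0, 0.2]
    - [0, 0, -0.012, 0, 0, 0, 0.2]
    - [0, 0, -0.012, 0, 0, 0, 0.2]
    - [0, 0, -0.012, 0, 0, 0, 0.2]
    - [0, 0, -0.012, 0, 0, 0, 0.2]
    - [0, 0, -0.01, 0, 0, 0, 0.2]
    - [0, 0, -0.004, 0, 0, 0, 0.2]
    - [0, 0, -0.002, 0, 0, 0, 0.2]
    - [0, 0, -0.001, 0, 0, 0, 0.2]
    - [0, 0, 0, 0, 0, 0, 0.2]

```text
t: 7.95
eef_pos: [0.5128, -0.2998, 0.0483]
tool_rot: [0.0, 1.0, -0.029, 0.0]
contact_force: [0.1, 0.1, -1.4]
gripper_width: 0.342
grasp_force: 49.5
```

Call:
jog_arm:
  deltas:
    - [0, 0, -0.002, 0, 0, 0, 0.2]
    - [0, 0, -0.001, 0, 0, 0, 0.2]
    - [0, 0, 0, 0, 0, 0, 0.2]

```text
t: 8.25
eef_pos: [0.5125, -0.2997, 0.045]
tool_rot: [-0.0, 1.0, -0.029, -0.0]
contact_force: [-0.2, -0.6, -1.8]
gripper_width: 0.344
grasp_force: 49.5
```

Call:
jog_arm:
  deltas:
    - [0, 0, -0.0015, 0, 0, 0, 0.2]
    - [0, 0, -0.0015, 0, 0, 0, 0.2]
    - [0, 0, 0, 0, 0, 0, 0.2]

```text
t: 8.55
eef_pos: [0.5124, -0.2996, 0.0417]
tool_rot: [-0.0, 1.0, -0.029, -0.0]
contact_force: [0.0, 0.0, -1.7]
gripper_width: 0.344
grasp_force: 49.5
```

Call:
jog_arm:
  deltas:
    - [0, 0, -0.001, 0, 0, 0, 0.2]
    - [0, 0, -0.001, 0, 0, 0, 0.2]
    - [0, 0, 0, 0, 0, 0, 0.2]

```text
t: 8.85
eef_pos: [0.5125, -0.2997, 0.04]
tool_rot: [-0.0, 1.0, -0.029, -0.0]
contact_force: [-0.3, -0.7, -1.6]
gripper_width: 0.346
grasp_force: 49.5
```

Call:
jog_arm:
  deltas:
    - [0, 0, -0.001, 0, 0, 0, 0.2]
    - [0, 0, -0.001, 0, 0, 0, 0.2]
    - [0, 0, 0, 0, 0, 0, 0.2]

```text
t: 9.15
eef_pos: [0.5126, -0.2997, 0.0398]
tool_rot: [0.0, 1.0, -0.029, -0.0]
contact_force: [-5.4, 3.4, 15.9]
gripper_width: 0.345
grasp_force: 51.5
```

Call:
jog_arm:
  deltas:
    - [0, 0, -0.0005, 0, 0, 0, 0.2]
    - [0, 0, -0.0005, 0, 0, 0, 0.2]
    - [0, 0, 0, 0, 0, 0, 0.2]

```text
t: 9.45
eef_pos: [0.5127, -0.2997, 0.0397]
tool_rot: [0.0, 1.0, -0.029, -0.0]
contact_force: [-8.1, 6.2, 25.6]
gripper_width: 0.342
grasp_force: 52.6
```

Call:
jog_arm:
  deltas:
    - [0, 0, 0.001, 0, 0, 0, 0.3]
    - [0, 0, 0.001, 0, 0, 0, 0.4]
    - [0, 0, 0, 0, 0, 0, 0.5]
    - [0, 0, 0, 0, 0, 0, 0.6]
    - [0, 0, 0, 0, 0, 0, 0.65]
    - [0, 0, 0.005, 0, 0, 0, 0.65]
    - [0, 0, 0.015, 0, 0, 0, 0.65]
    - [0, 0, 0.02, 0, 0, 0, 0.65]
    - [0, 0, 0.02, 0, 0, 0, 0.65]
    - [0, 0, 0.03, 0, 0, 0, 0.65]

```text
t: 10.45
eef_pos: [0.5119, -0.2993, 0.13]
tool_rot: [-0.0, 1.0, -0.029, -0.001]
contact_force: [0.0, -0.3, -0.5]
gripper_width: 0.651
grasp_force: 0.0
```

```bash
python3 - <<'E'
from h import *
c=bot.read_camera("wrist"); save(c,"w4.png")
o=bot.get_obs(); print(o["t"],o["eef_pos"],o["gripper_width"],o["q"].round(2) if hasattr(o["q"],"round") else o["q"])
E
```

```text
10.5 [ 0.51485815 -0.3008729   0.13570348] 0.650231960771329 [ 0.52  0.48 -0.12  1.85  0.08  0.81 -1.27]
```

View pics/w4.png

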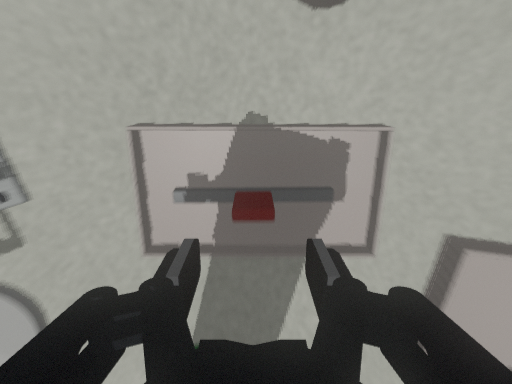

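The bar stands upright in the tray, centred and released, with the red grip at (253,205). Next is the handle.

Call:
jog_arm:
  deltas:
    - [0, 0.0, 0.02, 0, 0, 0.116, 0.65]
    - [0, 0.0, 0.02, 0, 0, 0.116, 0.65]
    - [-0.0035, 0.0192, 0.02, 0, 0, 0.116, 0.6]
    - [-0.0035, 0.0192, 0.02, 0, 0, 0.116, 0.5]
    - [-0.0035, 0.0192, 0, 0, 0, 0.116, 0.5]
    - [-0.0035, 0.0192, 0, 0, 0, 0.116, 0.5]
    - [-0.0035, 0.0192, 0, 0, 0, 0.116, 0.5]
    - [-0.0035, 0.0192, 0, 0, 0, 0.116, 0.5]
    - [-0.0035, 0.0192, 0, 0, 0, 0.116, 0.5]
    - [-0.0035, 0.0192, 0, 0, 0, 0.116, 0.5]

```text
t: 11.5
eef_pos: [0.4844, -0.1455, 0.2101]
tool_rot: [0.001, 0.851, 0.525, 0.0]
contact_force: [0.9, 0.2, 0.5]
gripper_width: 0.501
grasp_force: 0.0
```

Call:
jog_arm:
  deltas:
    - [-0.0035, 0.0192, 0, 0, 0, 0.116, 0.5]
    - [-0.0035, 0.0192, 0, 0, 0, 0.116, 0.5]
    - [-0.0035, 0.0192, 0, 0, 0, 0.116, 0.5]
    - [-0.0035, 0.0192, 0, 0, 0, 0.116, 0.5]
    - [-0.0035, 0.0192, 0, 0, 0, 0.116, 0.5]
    - [-0.0035, 0.0192, 0, 0, 0, 0.116, 0.5]
    - [0, 0, -0.02, 0, 0, 0, 0.5]
    - [0, 0, -0.02, 0, 0, 0, 0.5]
    - [0, 0, 0, 0, 0, 0, 0.5]

```text
t: 12.4
eef_pos: [0.462, -0.031, 0.168]
tool_rot: [-0.001, 0.622, 0.783, -0.001]
contact_force: [0.1, -0.1, -0.0]
gripper_width: 0.499
grasp_force: 0.0
```

```bash
python3 - <<'E'
from h import *
c=bot.read_camera("wrist"); save(c,"w5.png")
o=bot.get_obs(); M=rot(o["tool_rot"]);print(o["t"],o["eef_pos"],M.round(3).tolist(),o["gripper_width"],np.round(o["q"],2))
print("handle",proj(c,[.4643,-.0314,.0865]),[proj(c,[.4643-e*.228*.04,-.0314+e*.974*.04,.0865]).round() for e in(-1,1)])
print("axis at handle h",proj(c,o["eef_pos"]+M[:,2]*(o["eef_pos"][2]-.0865)))
E
```

```text
12.45 [ 0.46290452 -0.03095362  0.16907898] [[-0.225, 0.974, -0.001], [0.974, 0.225, -0.001], [-0.0, -0.002, -1.0]] 0.5013501076965545 [ 0.47  0.3  -0.62  2.09  0.24  0.81 -0.07]
handle [254.74525431 211.19540564] [array([255., 260.]), array([255., 157.])]
axis at handle h [252.83989946 210.27668554]
```

View pics/w5.png

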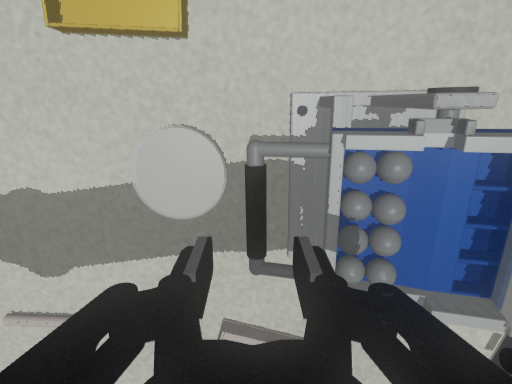

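The handle sleeve is centred at (256,211), within about 2 mm of the jaw axis at (253,210). All eight balls are in the channel. I'm descending.

Call:
jog_arm:
  deltas:
    - [0.001, 0, -0.01, 0, 0, 0, 0.5]
    - [0.001, 0, -0.01, 0, 0, 0, 0.5]
    - [0, 0, -0.01, 0, 0, 0, 0.5]
    - [0, 0, -0.01, 0, 0, 0, 0.5]
    - [0, 0, -0.01, 0, 0, 0, 0.5]
    - [0, 0, -0.01, 0, 0, 0, 0.5]
    - [0, 0, -0.01, 0, 0, 0, 0.5]
    - [0, 0, -0.006, 0, 0, 0, 0.5]
    - [0, 0, -0.003, 0, 0, 0, 0.5]
    - [0, 0, 0, 0, 0, 0, 0.5]

```text
t: 13.45
eef_pos: [0.4654, -0.0308, 0.0897]
tool_rot: [-0.0, 0.622, 0.783, -0.0]
contact_force: [0.4, 0.0, 0.7]
gripper_width: 0.499
grasp_force: 0.0
```

Call:
jog_arm:
  deltas:
    - [0, 0, 0, 0, 0, 0, 0.3]
    - [0, 0, 0, 0, 0, 0, 0.2]
    - [0, 0, 0, 0, 0, 0, 0.1]
    - [0, 0, 0, 0, 0, 0, 0.05]
    - [0, 0, 0, 0, 0, 0, 0.05]
    - [0, 0, 0, 0, 0, 0, 0.05]
  newtons: 30

```text
t: 14.05
eef_pos: [0.4642, -0.0313, 0.0902]
tool_rot: [-0.0, 0.622, 0.783, -0.001]
contact_force: [-4.4, 0.1, 5.6]
gripper_width: 0.129
grasp_force: 29.2
```

Call:
jog_arm:
  deltas:
    - [0, 0, 0.0024, 0, 0, 0, 0.05]
    - [0, 0, 0.0024, 0, 0, 0, 0.05]
    - [0, 0, 0.0024, 0, 0, 0, 0.05]
    - [0, 0, 0.0024, 0, 0, 0, 0.05]
    - [0, 0, 0.0024, 0, 0, 0, 0.05]
    - [0, 0, 0.0024, 0, 0, 0, 0.05]
    - [0, 0, 0.0024, 0, 0, 0, 0.05]
    - [0, 0, 0.0024, 0, 0, 0, 0.05]
    - [0, 0, 0.0024, 0, 0, 0, 0.05]
    - [0, 0, 0.0024, 0, 0, 0, 0.05]

```text
t: 15.05
eef_pos: [0.4637, -0.0314, 0.1135]
tool_rot: [-0.001, 0.623, 0.783, -0.002]
contact_force: [-5.7, -1.9, -3.3]
gripper_width: 0.126
grasp_force: 29.2
```

Call:
jog_arm:
  deltas:
    - [0.0003, 0.0001, 0.0024, 0, 0, 0, 0.05]
    - [0.0003, 0.0001, 0.0024, 0, 0, 0, 0.05]
    - [0.0003, 0.0001, 0.0024, 0, 0, 0, 0.05]
    - [0.0003, 0.0001, 0.0024, 0, 0, 0, 0.05]
    - [0.0003, 0.0001, 0.0024, 0, 0, 0, 0.05]
    - [0.0005, 0.0001, 0.0023, 0, 0, 0, 0.05]
    - [0.0005, 0.0001, 0.0023, 0, 0, 0, 0.05]
    - [0.0005, 0.0001, 0.0023, 0, 0, 0, 0.05]
    - [0.0005, 0.0001, 0.0023, 0, 0, 0, 0.05]
    - [0.0005, 0.0001, 0.0023, 0, 0, 0, 0.05]

```text
t: 16.05
eef_pos: [0.4674, -0.0305, 0.137]
tool_rot: [-0.001, 0.623, 0.783, -0.002]
contact_force: [-5.8, -1.9, -1.7]
gripper_width: 0.126
grasp_force: 29.1
```

Call:
jog_arm:
  deltas:
    - [0.0006, 0.0001, 0.0018, 0, 0, 0, 0.05]
    - [0.0006, 0.0001, 0.0018, 0, 0, 0, 0.05]
    - [0.0006, 0.0001, 0.0018, 0, 0, 0, 0.05]
    - [0.0006, 0.0001, 0.0018, 0, 0, 0, 0.05]
    - [0.0006, 0.0002, 0.0018, 0, 0, 0, 0.05]
    - [0, 0, 0, 0, 0, 0, 0.05]
    - [0, 0, 0, 0, 0, 0, 0.05]
    - [0, 0, 0, 0, 0, 0, 0.05]
    - [0, 0, 0, 0, 0, 0, 0.05]
    - [0, 0, 0, 0, 0, 0, 0.05]

```text
t: 17.05
eef_pos: [0.47, -0.0298, 0.146]
tool_rot: [-0.001, 0.623, 0.783, -0.002]
contact_force: [-8.4, -1.7, 3.5]
gripper_width: 0.128
grasp_force: 29.4
```

```bash
python3 - <<'E'
from h import *
a=bot.read_camera("wrist")["img"];b=bot.read_camera("top")["img"];s=bot.read_camera("scene")["img"]
k=lambda i,x,y,w,h,W:cv2.resize(i[y:y+h,x:x+w],(W,int(h*W/w)),interpolation=2)
t=np.hstack([k(b,165,140,90,90,300),k(s,255,180,90,90,300)])
cv2.imwrite("pics/p6.png",np.hstack([k(a,256,64,256,300,256)[:300],np.zeros((300,4,3),np.uint8),t[:, :540]])[:,:,::-1])
E
```

```text
(no output)
```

View pics/p6.png

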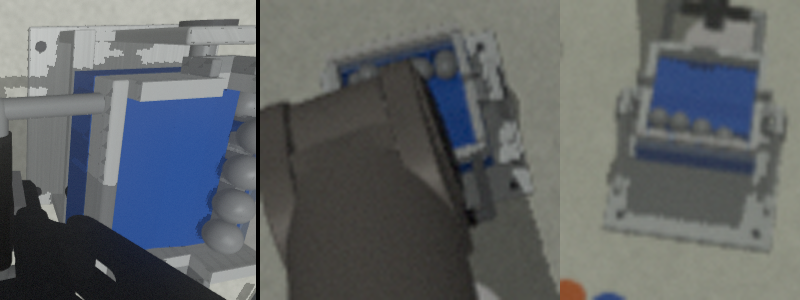

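The wrist view shows the channel empty, with a row of balls stopped against those in the pockets along the far wall. I'm lowering by retracing the arc.

Call:
jog_arm:
  deltas:
    - [0, 0, 0, 0, 0, 0, 0.05]
    - [0, 0, 0, 0, 0, 0, 0.05]
    - [0, 0, 0, 0, 0, 0, 0.05]
    - [0, 0, 0, 0, 0, 0, 0.05]
    - [-0.0006, -0.0001, -0.0018, 0, 0, 0, 0.05]
    - [-0.0006, -0.0001, -0.0018, 0, 0, 0, 0.05]
    - [-0.0006, -0.0001, -0.0018, 0, 0, 0, 0.05]
    - [-0.0006, -0.0001, -0.0018, 0, 0, 0, 0.05]
    - [-0.0006, -0.0002, -0.0018, 0, 0, 0, 0.05]
    - [-0.0005, -0.0001, -0.0023, 0, 0, 0, 0.05]

```text
t: 18.2
eef_pos: [0.4669, -0.0306, 0.135]
tool_rot: [-0.001, 0.623, 0.783, -0.002]
contact_force: [-9.4, -2.7, 3.5]
gripper_width: 0.127
grasp_force: 29.8
```

Call:
jog_arm:
  deltas:
    - [-0.0005, -0.0001, -0.0023, 0, 0, 0, 0.05]
    - [-0.0005, -0.0001, -0.0023, 0, 0, 0, 0.05]
    - [-0.0005, -0.0001, -0.0023, 0, 0, 0, 0.05]
    - [-0.0005, -0.0001, -0.0023, 0, 0, 0, 0.05]
    - [-0.0003, -0.0001, -0.0024, 0, 0, 0, 0.05]
    - [-0.0003, -0.0001, -0.0024, 0, 0, 0, 0.05]
    - [-0.0003, -0.0001, -0.0024, 0, 0, 0, 0.05]
    - [-0.0003, -0.0001, -0.0024, 0, 0, 0, 0.05]
    - [-0.0003, -0.0001, -0.0024, 0, 0, 0, 0.05]
    - [0, 0, -0.0024, 0, 0, 0, 0.05]

```text
t: 19.2
eef_pos: [0.4636, -0.0314, 0.1113]
tool_rot: [-0.001, 0.623, 0.783, -0.002]
contact_force: [-8.1, -2.1, 1.6]
gripper_width: 0.125
grasp_force: 30.2
```

Call:
jog_arm:
  deltas:
    - [0, 0, -0.0024, 0, 0, 0, 0.05]
    - [0, 0, -0.0024, 0, 0, 0, 0.05]
    - [0, 0, -0.0024, 0, 0, 0, 0.05]
    - [0, 0, -0.0024, 0, 0, 0, 0.05]
    - [0, 0, -0.0024, 0, 0, 0, 0.05]
    - [0, 0, -0.0024, 0, 0, 0, 0.05]
    - [0, 0, -0.0024, 0, 0, 0, 0.05]
    - [0, 0, -0.0015, 0, 0, 0, 0.05]
    - [0, 0, 0, 0, 0, 0, 0.05]

```text
t: 20.1
eef_pos: [0.464, -0.0313, 0.0929]
tool_rot: [-0.001, 0.623, 0.783, -0.001]
contact_force: [-6.9, -2.3, -1.4]
gripper_width: 0.127
grasp_force: 30.4
```

Call:
jog_arm:
  deltas:
    - [0, 0, -0.001, 0, 0, 0, 0.05]
    - [0, 0, -0.001, 0, 0, 0, 0.05]
    - [0, 0, -0.0005, 0, 0, 0, 0.05]
    - [0, 0, 0, 0, 0, 0, 0.05]

```text
t: 20.5
eef_pos: [0.4642, -0.0313, 0.0906]
tool_rot: [-0.001, 0.623, 0.783, -0.001]
contact_force: [-5.6, -1.5, -0.6]
gripper_width: 0.125
grasp_force: 30.6
```

Call:
jog_arm:
  deltas:
    - [0, 0, -0.0007, 0, 0, 0, 0.05]
    - [0, 0, 0, 0, 0, 0, 0.05]
    - [0, 0, 0, 0, 0, 0, 0.05]

```text
t: 20.8
eef_pos: [0.4642, -0.0313, 0.0904]
tool_rot: [-0.0, 0.623, 0.783, -0.001]
contact_force: [-8.2, -1.3, 7.5]
gripper_width: 0.128
grasp_force: 31.3
```

The board is on its rest: +7.5 N at the original height. I'm letting go and withdrawing.

Call:
jog_arm:
  deltas:
    - [0, 0, 0, 0, 0, 0, 0.2]
    - [0, 0, 0, 0, 0, 0, 0.3]
    - [0, 0, 0, 0, 0, 0, 0.4]
    - [0, 0, 0, 0, 0, 0, 0.5]
    - [0, 0, 0, 0, 0, 0, 0.5]
    - [0, 0, 0.005, 0, 0, 0, 0.5]
    - [0, 0, 0.015, 0, 0, 0, 0.5]
    - [0, 0, 0.02, 0, 0, 0, 0.5]
    - [0, 0, 0.02, 0, 0, 0, 0.5]
    - [0, 0, 0.02, 0, 0, 0, 0.5]

```text
t: 21.8
eef_pos: [0.4655, -0.0308, 0.1712]
tool_rot: [0.0, 0.622, 0.783, -0.0]
contact_force: [0.2, -0.4, 0.2]
gripper_width: 0.506
grasp_force: 0.0
```

Call:
jog_arm:
  deltas:
    - [0, -0.01, 0.025, 0, 0, 0, 0.5]
    - [0, -0.03, 0.025, 0, 0, 0, 0.5]
    - [0, -0.03, 0.025, 0, 0, 0, 0.5]
    - [0.005, -0.035, 0.02, 0, 0, 0, 0.5]
    - [0.005, -0.035, 0.01, 0, 0, 0, 0.5]
    - [0.005, -0.035, 0, 0, 0, 0, 0.5]
    - [0.005, -0.035, 0, 0, 0, 0, 0.5]
    - [0.005, -0.035, 0, 0, 0, 0, 0.5]
    - [0, -0.03, 0, 0, 0, 0, 0.5]
    - [0, 0, 0, 0, 0, 0, 0.5]

```text
t: 22.8
eef_pos: [0.4892, -0.311, 0.2748]
tool_rot: [0.0, 0.625, 0.781, -0.001]
contact_force: [-0.6, 0.5, -0.6]
gripper_width: 0.5
grasp_force: 0.0
```

```bash
python3 - <<'E'
from h import *
a=bot.read_camera("wrist")["img"];b=bot.read_camera("top")["img"];s=bot.read_camera("scene")["img"]
k=lambda i,x,y,w,h,W:cv2.resize(i[y:y+h,x:x+w],(W,int(h*W/w)),interpolation=cv2.INTER_CUBIC)
t=np.vstack([np.hstack([k(b,170,140,80,80,400),k(s,255,180,80,80,400)]),np.hstack([k(b,262,160,110,55,400),k(a,0,60,512,256,400)])])
cv2.imwrite("pics/p7.png",t[:,:,::-1]); print(t.shape,bot.get_obs()["t"])
E
```

```text
(600, 800, 3) 22.95
```

View pics/p7.png

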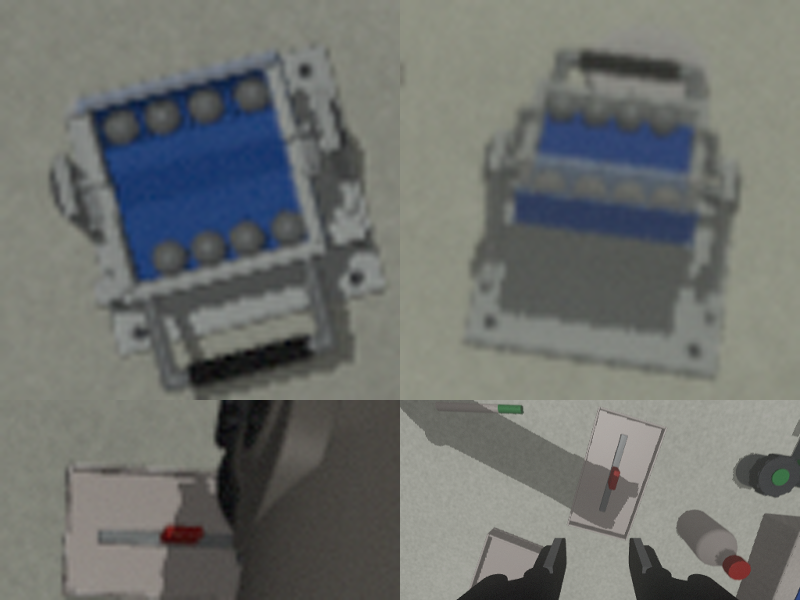

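The picture shows four balls in the pocket row (crop row about 110) and four in the channel (about 245). The board is back on its rest and the bar is standing in the white tray.

```bash
python3 -c "
from station import bot
print(bot.hand_in())"
```

```text
the job is handed in; nothing more can be done
None
```

I handed the job in at about 23 s; the last picture shows a ball in each of the four pockets, the four spares in the channel, the board on its rest and the bar let go in the white tray, but the hand-in call returned no verdict.

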